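Release and open the lid of the wide cuvette reader

TASK

Two cuvette readers stand on the table. With a fingertip, press down the release tab at the front of the wider one and come off it so that its sprung lid pops up by itself, then push that lid back until it is fully open and stays leaning back. Only press and push, never grip or lift; do not shift the wide reader, and leave the narrower reader shut and everything else where it stands.

Things in the scene. Friction and masses are not known exactly. Their poses are not given: they have to be found in the camera images.
- reader: The wider cuvette reader, to be opened: low white instrument, 185 mm deep (x), 150 wide (y), about 1.8 kg, loose on rubber feet. Origin under it on the table; x runs front to back (front roughly faces the robot), z up. Spans x = -100 to +85 mm: a front ledge (34 mm high, to x = -51) carries the black tab mid-width, behind it walls 62 mm high carry the grey lid. Slides if shoved.
- small_reader: The narrower cuvette reader, leave it shut: same depth, height, colours and make, but only 85 mm wide (lid 65 mm wide, tab 24 mm wide). Loose, 1.3 kg; origin and axes as for the wide one.
- reader_tab_pad (a point): Middle of the ribbed top face of the wide reader's tab, the place to press: 56 mm above the table, at x = -82 mm, y = 0 in the reader's frame. The tab is 36 mm wide (y) and reaches from x = -98 mm back to an upright latch hook that begins at x = -51 mm, 31 mm behind this point, and stands 74 mm above the table. Moves with the tab.
- reader_tab (a joint): The wide reader's release tab, a lever pivoted 41.5 mm behind the pad: 0 = up, grows as the pad is pressed down. The hook frees the lid at about 0.15 rad (pad 6 mm down, about 4 N); stop at 0.26 rad (pad 10.5 mm down, about 6 N). Springs back when let go.
- reader_lid (a joint): The wide reader's lid: 0 = shut and latched. Unlatched it springs up to 0.85 rad in about half a second and rests there on a spring arm; from there it must be pushed, only its light weight (60 g) resisting; past upright (1.57) it falls back to its stop at 1.83 rad = fully open, and stays. Let go short of upright it sinks to 0.85.
- small_reader_lid (a joint): The narrower reader's lid: 0 = shut, grows as it opens. Must stay shut.
- small_reader_tab (a joint): The narrower reader's release tab: 0 = up, grows as pressed. Not to be pressed.
- reader_lid_hinge (a point): Middle of the lid's hinge axis, which runs along the reader's y, 65 mm above the table at x = +50 mm of the reader's frame (the rear).
- reader_lid_edge (a point): Middle of the lid's free front edge: 91.5 mm from the hinge axis; shut, 65 mm above the table at x = -41.5 mm in the reader's frame. The lid is a flat plate, 6 mm thick, 130 mm wide. At 0.85 rad the edge is 134 mm above the table at x = -10 mm, fully open 153 mm above it at x = +73 mm.
- stain_bottle: Bystander: small brown bottle with white cap, 25 mm across, 59 mm high, beside the wide reader. Origin at its underside.
- white_bottle: Bystander: small square translucent bottle with white cap, 50 x 43 mm, 87 mm high, on the other side of the wide reader. Origin at its underside.
- slides: Bystander: green pack of glass slides, 78 x 28 x 20 mm. Origin at its underside.
- petri: Bystander: petri dish, 64 mm across, 14 mm high. Origin at its underside.
- jar: Bystander: brown jar with white lid, 45 mm across, 55 mm high. Origin at its underside.

How it is judged:
By the outcome, as a careful person would: the job done as asked, in the order asked, and still so for the second after the job is handed in, with the robot touching nothing.
It also fails if it takes over 40 s, if anything falls off the work surface, if the arm or the gripper's body presses on something with over 40 N, if the wrist force passes 120 N, or if a joint passes its speed limit or range.

ROBOT

A 7-joint arm with a two-finger parallel gripper is mounted at the origin on a cart in front of the work surface, level with it; the furniture and walls round the work are solid. World frame = base frame: x ahead of the robot, y to its left, z up, the work surface at z = 0. Lengths are in m, angles in rad, forces in N, time in s.
With the tool pointing down it reaches from about 0.425 to 0.95 m from the base axis. Payload 4.7 kg.
Tool frame: the origin (TCP) lies at the very end of the fingers, on their centre line; the grasp point (between the pads) lies 19 mm behind it (r.grasp_offset is the y of the grasp point in the tool frame, in m); y points along the fingers, x is the direction in which the jaws open and shut, and the axes are right-handed (so a half turn about y gives the same grasp; the last joint's range is limited). The gripper opens to 85 mm and grips with 20 to 120 N. Pads are 22 mm wide; open, the fingers measure 114 mm over their backs; the gripper's body (76 mm by 85 mm) begins 54 mm behind the grasp point. The pads swing forward as they close: fully open they stand 13 mm farther back than shut.
Start: joints at [1.216, 0.469, -0.049, 1.532, 0.024, 1.141, -0.082], TCP at [0.216, -0.639, 0.196] pointing down, gripper open.
Joint ranges: [-2.59, 2.59], [-0.33, 1.99], [-1.39, 1.29], [0.1, 2.45], [-1.04, 4.18], [0.21, 1.99], [-2.66, 2.66]. Speed limits (rad/s): [2.57, 2.57, 3.14, 3.14, 3.14, 3.14, 3.14].

INTERFACE

Orientations are given as a unit quaternion [x, y, z, w].
In Python, from cell import r, read_camera, calibration, hand_in gives the robot as it stands. The module is installed in compiled form; this text tells all that it offers.
- The arm moves only by the shell command python3 -m jog 'ROWS' [OPENING] [FORCE]. ROWS is JSON, a list of rows, each an object with "offset": the shift along the tool's x, y, z in m, a list of three; "turn": the turn, a rotation vector about the tool's x, y, z in degrees, a list of three. In form: [{"offset": [tx, ty, tz], "turn": [ax, ay, az]}, ...]. A call has exactly 10 rows; each row shifts and turns the commanded pose from where the row before left it, along the tool's axes as they then stand; what a row does not reach is not made up. A row lasts 1/8 s, in which the tool goes at most 62.5 mm and 10.7 degrees, less where a joint would pass 70% of its speed; a pose out of reach is approached as far as the arm can. A call is refused whole if a number of a shift passes 0.0625 or a number of a turn 10.7, either way. A call with a gripper value outside its range is refused whole. OPENING is the finger opening in m, from 0 to 0.0854, set as the call begins (- or left out, the last holds). The fingers move at their own pace and stop on an object; FORCE is the grip in N (left out, the last holds). Time passes only in rows, so rows that do not move let the fingers close, or fill a call up. It gives the time, the measured TCP pose, the force and the opening at its end, in the units of the state.
- r.observe(): the state, without advancing time (a new reading comes with each control period).
- read_camera(name): name is "scene" or "top"; returns the picture (384x512x3 uint8, red, green, blue); there is no depth.
- calibration(name): a dict with "camera_matrix" (3x3 intrinsics, pixels), "pose" (4x4, takes a point from camera to world coordinates). Camera axes: x right, y down, z forward; pixel columns grow to the right and rows downward; lengths in m; the calibration is good to about 2 mm. A picture is of the moment at which its call begins. calibration takes no time and is no camera call.
- hand_in(): hands the job in, once; it reports no verdict.
The state is a dict: "time_s": time; "joint_pos": joint angles; "joint_velocities": joint speeds; "joint_torque": joint torques, N m; "eef_pos": TCP position; "orientation": TCP orientation; "ft_force": force on the tool from outside, world axes, zero at the start; "moment": the same for the moment, N m; "width": opening from 0.0 (shut) to 1.0 (fully open).
Only numpy, scipy, OpenCV 4.12 (cv2) and the standard library are available. Lean on these libraries where they do the work, as an engineer would, in place of code of your own. Each camera call takes 0.05 s, during which the arm holds its last target. There are 200 camera calls.

## Working session

There is one attempt and no reset: what is moved stays moved. The work goes in short steps, Python scripts to look and compute and a shell command to move; the robot and the scene stay as the last step left them, time stands still between calls to the robot, and variables do not carry over. Pictures are saved under pics/ and viewed, about 8 in all and at most 12, crops included, and the job is handed in when it is done.

```bash
mkdir -p pics; python3 - <<'E'
from cell import r, read_camera, calibration
import cv2,numpy as np
for n in("scene","top"):
    im=read_camera(n); cv2.imwrite(f"pics/{n}0.png",cv2.resize(im[:,:,::-1],None,fx=1.5,fy=1.5,interpolation=cv2.INTER_CUBIC)); cv2.imwrite(f"{n}_raw.png",im[:,:,::-1])
    c=calibration(n); print(n,np.round(c["camera_matrix"],1).tolist(),np.round(c["pose"],3).tolist())
s=r.observe(); print({k:np.round(v,3).tolist() for k,v in s.items()}, r.grasp_offset)
E
```

```text
scene [[423.1, 0.0, 261.2], [0.0, 423.1, 192.4], [0.0, 0.0, 1.0]] [[-0.675, -0.383, 0.63, -0.254], [-0.737, 0.377, -0.561, 0.686], [-0.023, -0.843, -0.537, 0.77], [0.0, 0.0, 0.0, 1.0]]
top [[464.9, 0.0, 254.1], [0.0, 464.9, 192.7], [0.0, 0.0, 1.0]] [[0.006, -0.992, 0.126, 0.364], [-1.0, -0.005, 0.003, -0.056], [-0.002, -0.126, -0.992, 1.687], [0.0, 0.0, 0.0, 1.0]]
{'time_s': 0.1, 'joint_pos': [1.216, 0.469, -0.049, 1.534, 0.024, 1.141, -0.082], 'joint_velocities': [0.0, -0.002, 0.0, -0.003, 0.001, -0.0, -0.001], 'joint_torque': [0.001, -51.151, -0.047, -23.839, 0.011, 0.004, 0.0], 'eef_pos': [0.216, -0.639, 0.195], 'orientation': [-0.574, 0.413, -0.412, 0.575], 'ft_force': [-0.527, -0.225, 1.277], 'moment': [-0.025, 0.01, -0.059], 'width': 1.003} -0.0187
```

View pics/scene0.png

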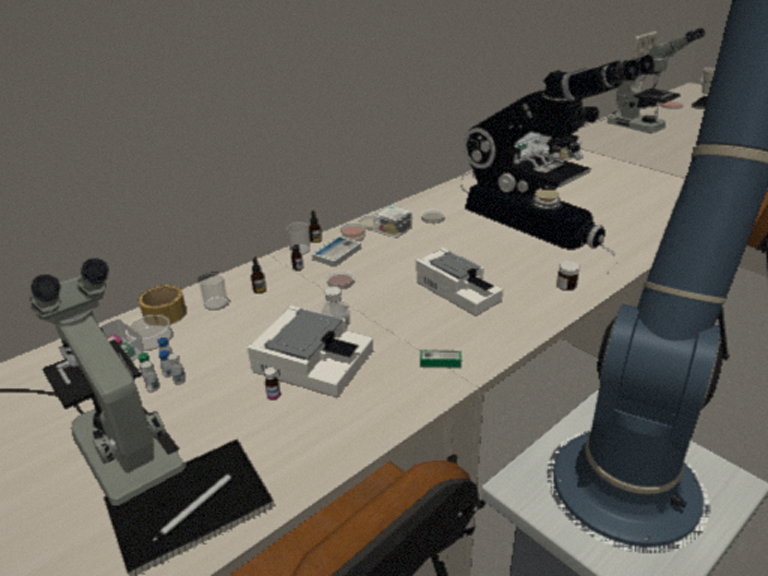

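View pics/top0.png

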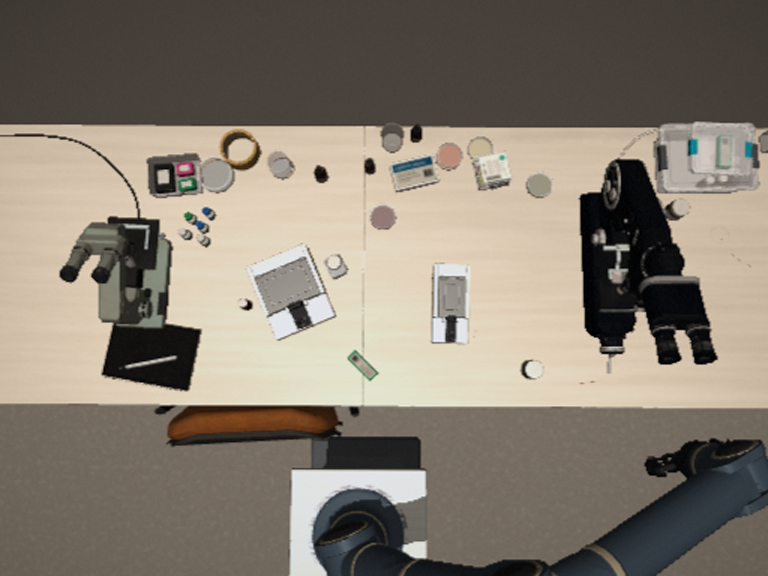

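The top view shows the wide reader at about (290,292) at 1.5x, with its black tab at (300,313) facing the robot and yawed left. The narrow reader is at (451,303), with the brown bottle at (245,304), the white bottle at (336,266) and the slides at (363,365). Next I'll measure the wide reader's lid, tab and outline.

```bash
cat > h.py <<'E'
import numpy as np,cv2
from cell import calibration
def ray(n,px,z):
    c=calibration(n);P=np.array(c["pose"]);K=np.array(c["camera_matrix"])
    px=np.atleast_2d(np.array(px,float)); d=np.c_[px,np.ones(len(px))]@np.linalg.inv(K).T@P[:3,:3].T
    o=P[:3,3]; return o+d*((z-o[2])/d[:,2])[:,None]
def proj(n,X):
    c=calibration(n);P=np.array(c["pose"]);K=np.array(c["camera_matrix"])
    q=(np.atleast_2d(X)-P[:3,3])@P[:3,:3]@K.T; return q[:,:2]/q[:,2:]
E
python3 - <<'E'
from h import *
im=cv2.imread("top_raw.png"); hsv=cv2.cvtColor(im,cv2.COLOR_BGR2HSV)
x0,x1,y0,y1=158,226,155,232
H,S,V=[hsv[...,i].astype(int) for i in range(3)]
roi=np.zeros(S.shape,bool); roi[y0:y1,x0:x1]=1
def big(m):
    c,_=cv2.findContours((m&roi).astype(np.uint8),cv2.RETR_EXTERNAL,cv2.CHAIN_APPROX_NONE); return max(c,key=cv2.contourArea)
for name,m,z in(("body",(S<30)&(V>60),.062),("lid",(S<40)&(V>70)&(V<175),.068),("tab",(V<60),.058)):
    c=big(m); rc=cv2.minAreaRect(c); b=cv2.boxPoints(rc)
    print(name,cv2.contourArea(c),np.round(b,1).tolist()); w=ray("top",b,z)
    e=[np.linalg.norm(w[i]-w[(i+1)%4]) for i in range(4)]
    ang=[np.degrees(np.arctan2(*(w[(i+1)%4]-w[i])[1::-1])) for i in range(4)]
    print(np.round(w.mean(0),4),np.round(e,3),np.round(ang,1)); print(np.round(w[:,:2],3).tolist())
s=im[150:240,150:235]; a=cv2.resize(s,None,fx=7,fy=6.6,interpolation=cv2.INTER_NEAREST)
cv2.imwrite("pics/crop1.png",a[:594])
E
```

```text
body 1990.0 [[161.0, 178.6999969482422], [202.60000610351562, 161.3000030517578], [223.10000610351562, 210.60000610351562], [181.5, 227.89999389648438]]
[0.5622 0.1676 0.062 ] [0.159 0.191 0.157 0.19 ] [ -66.6 -156.7  113.1   23.9]
[[0.618, 0.279], [0.681, 0.133], [0.506, 0.057], [0.444, 0.202]]
lid 960.5 [[167.1999969482422, 185.0], [205.3000030517578, 169.1999969482422], [217.60000610351562, 198.89999389648438], [179.5, 214.6999969482422]]
[0.5705 0.1654 0.068 ] [0.145 0.115 0.144 0.114] [ -66.8 -156.8  113.    23.7]
[[0.595, 0.255], [0.652, 0.122], [0.546, 0.077], [0.49, 0.209]]
tab 133.0 [[191.39999389648438, 203.8000030517578], [200.1999969482422, 199.39999389648438], [207.8000030517578, 214.60000610351562], [199.0, 219.0]]
[0.5106 0.1402 0.058 ] [0.034 0.06  0.034 0.06 ] [ -62.8 -152.6  117.1   27.5]
[[0.529, 0.169], [0.545, 0.139], [0.492, 0.111], [0.476, 0.142]]
```

View pics/crop1.png

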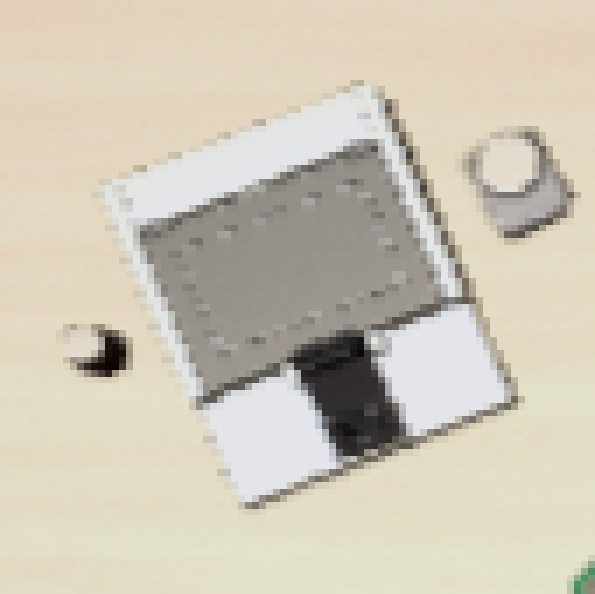

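The crop confirms the pose: lid, body and tab all give a yaw of about 23.5°, and the origin comes out near (0.571, 0.168). Next I'll check the start tool axes and the route past the microscope.

```bash
cat >> h.py <<'E'
from scipy.spatial.transform import Rotation as R
O=np.array([.571,.168,0]); YAW=np.radians(23.5)
RW=R.from_euler('z',YAW)
def W(x,y,z): return O+RW.apply([x,y,z])
def plan(*pts):
    from cell import r
    s=r.observe(); p=np.array(s["eef_pos"]); q=R.from_quat(s["orientation"])
    print("t",round(s["time_s"],2),"tcp",p.round(4),"reader frame",RW.inv().apply(p-O).round(4),"F",np.round(s["ft_force"],1),"w",round(float(s["width"]),2))
    print("tool axes (cols)\n",q.as_matrix().round(3))
    for sg in(1,-1):
        x=RW.apply([0,sg,0]); y=np.array([0,0,-1.]); D=R.from_matrix(np.c_[x,y,np.cross(x,y)])
        print("turn to goal deg (tool)",np.degrees((q.inv()*D).as_rotvec()).round(1))
    for P in pts: print("to",np.round(P,3),"tool offset mm",(q.inv().apply(P-p)*1000).round(1)); p=P
E
python3 - <<'E'
from h import *
plan(W(-.084,0,.15),W(-.084,0,.075))
for px,z in(((610,372),.05),((610,345),.15),((715,360),.3),((590,330),.1),((667,362),.3)): print(px,z,ray("top",np.array(px)/1.5,z).round(3))
E
```

```text
t 0.1 tcp [ 0.2159 -0.6389  0.1951] reader frame [-0.6474 -0.5984  0.1951] F [-0.5 -0.2  1.3] w 1.0
tool axes (cols)
 [[ 0.32  -0.001  0.947]
 [-0.947  0.002  0.32 ]
 [-0.002 -1.    -0.   ]]
turn to goal deg (tool) [  0.2 175.2  -0. ]
turn to goal deg (tool) [-0.  -4.8 -0.1]
to [0.494 0.135 0.15 ] tool offset mm [-643.6   46.3  511.1]
to [0.494 0.135 0.075] tool offset mm [ 0.1 75.   0. ]
(610, 372) 0.05 [[ 0.379 -0.585  0.05 ]]
(610, 345) 0.15 [[ 0.437 -0.555  0.15 ]]
(715, 360) 0.3 [[ 0.402 -0.713  0.3  ]]
(590, 330) 0.1 [[ 0.473 -0.527  0.1  ]]
(667, 362) 0.3 [[ 0.397 -0.618  0.3  ]]
```

```bash
python3 -m jog '[{"offset":[-0.0395,0,0.0282],"turn":[0,0,0]},{"offset":[-0.0395,0,0.0282],"turn":[0,0,0]},{"offset":[-0.0395,0,0.0282],"turn":[0,0,0]},{"offset":[-0.0395,0,0.0282],"turn":[0,0,0]},{"offset":[-0.0395,0,0.0282],"turn":[0,0,0]},{"offset":[-0.0395,0,0.0282],"turn":[0,0,0]},{"offset":[-0.0293,0,0.0328],"turn":[0,0,0]},{"offset":[-0.0293,0,0.0328],"turn":[0,0,0]},{"offset":[-0.0293,0,0.0328],"turn":[0,0,0]},{"offset":[-0.0293,0,0.0328],"turn":[0,0,0]}]' 0 20
python3 -c "
from h import *
plan(np.array([.43,-.13,.195]),W(-.084,0,.15))"
```

```text
time_s: 1.35
eef_pos: [0.3876, -0.2064, 0.196]
orientation: [0.575, -0.412, 0.412, -0.574]
ft_force: [0.3, -0.1, -0.5]
width: -0.002
t 1.35 tcp [ 0.3876 -0.2064  0.196 ] reader frame [-0.3175 -0.2702  0.196 ] F [ 0.3 -0.1 -0.5] w -0.0
tool axes (cols)
 [[ 0.32  -0.     0.947]
 [-0.947 -0.     0.32 ]
 [ 0.    -1.    -0.   ]]
turn to goal deg (tool) [ -0.  175.2   0. ]
turn to goal deg (tool) [ 0.  -4.8  0. ]
to [ 0.43  -0.13   0.195] tool offset mm [-58.8   1.   64.6]
to [0.494 0.135 0.15 ] tool offset mm [-230.1   45.   145.3]
```

```bash
python3 -m jog '[{"offset":[-0.0294,0,0.0323],"turn":[0,0,0]},{"offset":[-0.0294,0,0.0323],"turn":[0,0,0]},{"offset":[-0.0384,0,0.0242],"turn":[0,0,0]},{"offset":[-0.0384,0,0.0242],"turn":[0,0,0]},{"offset":[-0.0384,0.01,0.0242],"turn":[0,0,0]},{"offset":[-0.0384,0.01,0.0242],"turn":[0,0,0]},{"offset":[-0.0384,0.01,0.0242],"turn":[0,0,0]},{"offset":[-0.0384,0.015,0.0242],"turn":[0,0,0]},{"offset":[0,0,0],"turn":[0,-4.8,0]},{"offset":[0,0.04,0],"turn":[0,0,0]}]'
python3 - <<'E'
from h import *
from cell import read_camera
plan(W(-.084,0,.07))
a=read_camera("scene")[:,:,::-1];b=read_camera("top")[:,:,::-1]
p=proj("scene",W(-.082,0,.056))[0];q=proj("top",W(-.082,0,.056))[0];print(p,q)
cr=lambda im,c:cv2.resize(im[int(c[1])-55:int(c[1])+45,int(c[0])-55:int(c[0])+45],None,fx=4,fy=4,interpolation=cv2.INTER_CUBIC)
cv2.imwrite("pics/two2.png",np.hstack([cr(a,p),cr(b,q)]))
E
```

```text
time_s: 2.6
eef_pos: [0.4958, 0.1351, 0.1125]
orientation: [-0.59, 0.386, -0.389, 0.593]
ft_force: [-0.3, -1.2, -0.1]
width: 0.001
t 2.6 tcp [0.4958 0.1351 0.1125] reader frame [-0.0821 -0.0002  0.1125] F [-0.3 -1.2 -0.1] w 0.0
tool axes (cols)
 [[ 0.4    0.006  0.917]
 [-0.917  0.002  0.4  ]
 [ 0.001 -1.     0.006]]
turn to goal deg (tool) [ 1.000e-01 -1.799e+02  5.000e-01]
turn to goal deg (tool) [-0.3  0.1  0. ]
to [0.494 0.135 0.07 ] tool offset mm [-0.3 42.5 -2.2]
[230.66144087 231.23809994] [200.97541146 213.43756157]
```

View pics/two2.png

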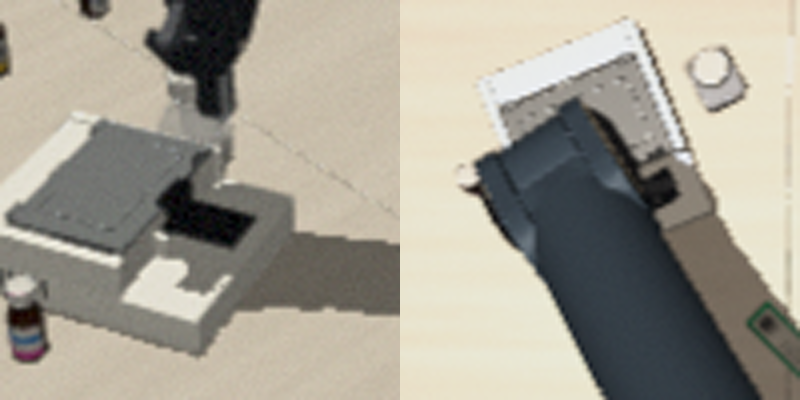

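The pad projects onto the tab in the scene view (crop 215,222), and the closed tip hangs right above it. Now I'll press, slowing near contact.

```bash
python3 -m jog '[{"offset":[0,0.02,-0.002],"turn":[0,0,0]},{"offset":[0,0.02,0],"turn":[0,0,0]},{"offset":[0,0.010,0],"turn":[0,0,0]},{"offset":[0,0.003,0],"turn":[0,0,0]},{"offset":[0,0.003,0],"turn":[0,0,0]},{"offset":[0,0.003,0],"turn":[0,0,0]},{"offset":[0,0.003,0],"turn":[0,0,0]},{"offset":[0,0.002,0],"turn":[0,0,0]},{"offset":[0,0,0],"turn":[0,0,0]},{"offset":[0,0,0],"turn":[0,0,0]}]'
python3 - <<'E'
from h import *
from cell import read_camera
plan()
a=read_camera("scene")[:,:,::-1]
p=proj("scene",W(-.03,0,.056))[0]
cv2.imwrite("pics/s3.png",cv2.resize(a[int(p[1])-70:int(p[1])+50,int(p[0])-60:int(p[0])+70],None,fx=4,fy=4,interpolation=cv2.INTER_CUBIC))
E
```

```text
time_s: 3.95
eef_pos: [0.4917, 0.1326, 0.0472]
orientation: [-0.591, 0.388, -0.388, 0.591]
ft_force: [0.2, 0.7, -0.6]
width: -0.001
t 3.95 tcp [0.4917 0.1326 0.0472] reader frame [-0.0868 -0.0009  0.0472] F [ 0.2  0.7 -0.6] w -0.0
tool axes (cols)
 [[ 0.398  0.     0.917]
 [-0.917 -0.     0.398]
 [ 0.    -1.     0.   ]]
turn to goal deg (tool) [ -0. 180.  -0.]
turn to goal deg (tool) [-0. -0.  0.]
```

View pics/s3.png

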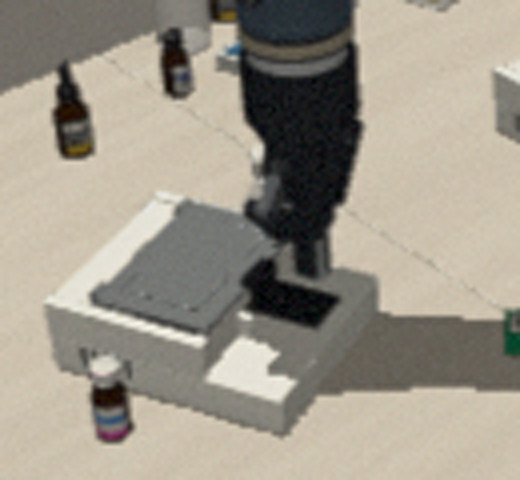

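The tip shows at crop (318,278), beside the tab's far edge (tab centre about (295,300)), and there is no contact force. I'll measure the offset between tip and tab in the scene camera.

```bash
python3 - <<'E'
from h import *
from cell import read_camera,r
a=read_camera("scene")[:,:,::-1].copy()
p=proj("scene",W(-.03,0,.056))[0]; u0,v0=int(p[0])-60,int(p[1])-70
def crop(P): return ((proj("scene",P)-[u0,v0])*4).round(0).tolist()
tcp=r.observe()["eef_pos"]; print("tcp",crop(tcp))
print("tab top corners",crop([W(-.098,-.018,.056),W(-.098,.018,.056),W(-.051,.018,.056),W(-.051,-.018,.056)]))
print("ledge front",crop([W(-.1,-.075,.034),W(-.1,.075,.034)]),"lid",crop([W(-.0415,.065,.068),W(-.0415,-.065,.068),W(.05,.065,.068),W(.05,-.065,.068)]))
o=a[v0:v0+120,u0:u0+130]; o=cv2.resize(o,None,fx=6,fy=5,interpolation=cv2.INTER_CUBIC)
o=cv2.convertScaleAbs(o[250:,150:],alpha=2.2,beta=25); cv2.imwrite("pics/s4.png",o[:,:500]); np.save("scene4.npy",a)
g=a.max(2)[v0:v0+120,u0:u0+130]; m=(g<28).astype(np.uint8)
for c in cv2.findContours(m[63:],cv2.RETR_EXTERNAL,cv2.CHAIN_APPROX_NONE)[0]:
    if cv2.contourArea(c)>30:
        b=cv2.boxPoints(cv2.minAreaRect(c))+[u0,v0+63]; w=ray("scene",b,.056); print("dark",((b-[u0,v0])*4).round().tolist(),RW.inv().apply(w-O).round(3)[:,:2].tolist())
E
```

```text
tcp [[314.0, 312.0]]
tab top corners [[339.0, 292.0], [315.0, 322.0], [254.0, 305.0], [279.0, 276.0]]
ledge front [[378.0, 272.0], [280.0, 399.0]] lid [[206.0, 328.0], [297.0, 223.0], [90.0, 296.0], [188.0, 197.0]]
dark [[235.0, 295.0], [259.0, 255.0], [333.0, 299.0], [308.0, 339.0]] [[-0.033, 0.013], [-0.025, -0.035], [-0.098, -0.009], [-0.102, 0.037]]
```

View pics/s4.png

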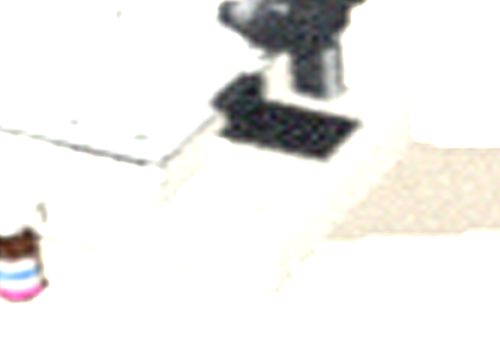

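```bash
python3 - <<'E'
from h import *
from cell import r
a=np.load("scene4.npy").astype(np.uint8)
tcp=np.array(r.observe()["eef_pos"]); q=proj("scene",tcp)[0]; u,v=int(q[0])-30,int(q[1])-48
o=cv2.resize(a[v:v+60,u:u+60],None,fx=10,fy=10,interpolation=cv2.INTER_CUBIC)
o=(255*(o/255.)**.55).astype(np.uint8)
for P,c in((tcp,(0,0,255)),(tcp+[0,0,.0187],(0,255,0)),(tcp+[0,0,.073],(255,0,0))):
    k=((proj("scene",P)[0]-[u,v]+.5)*10).astype(int); cv2.drawMarker(o,tuple(int(i) for i in k),c,cv2.MARKER_CROSS,14,1)
cv2.imwrite("pics/s5.png",o)
E
```

```text
(no output)
```

View pics/s5.png

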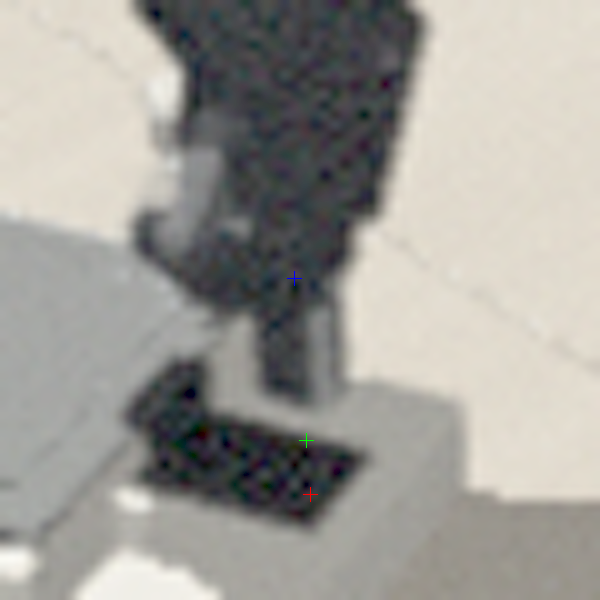

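```bash
python3 - <<'E'
from h import *
im=cv2.imread("top_raw.png"); t=np.array([.216,-.639,.195]); M=np.array([[.32,-.001,.947],[-.947,.002,.32],[0,-1,0]])
q=proj("top",t)[0]; print(q); u,v=int(q[0])-40,int(q[1])-35
o=cv2.resize(im[v:v+70,u:u+90],None,fx=8,fy=8,interpolation=cv2.INTER_CUBIC); o=(255*(o/255.)**.45).astype(np.uint8)
for P,c in((t,(0,0,255)),(t+.0495*M[:,0]+[0,0,.03],(0,255,0)),(t-.0495*M[:,0]+[0,0,.03],(0,255,0)),(t+[0,0,.073],(255,0,0)),(t+[0,0,.2],(255,0,255))):
    k=((proj("top",P)[0]-[u,v]+.5)*8).astype(int); cv2.drawMarker(o,tuple(int(i) for i in k),c,cv2.MARKER_CROSS,14,2)
cv2.imwrite("pics/t6.png",o)
E
```

```text
[440.61689784 300.08175809]
```

View pics/t6.png

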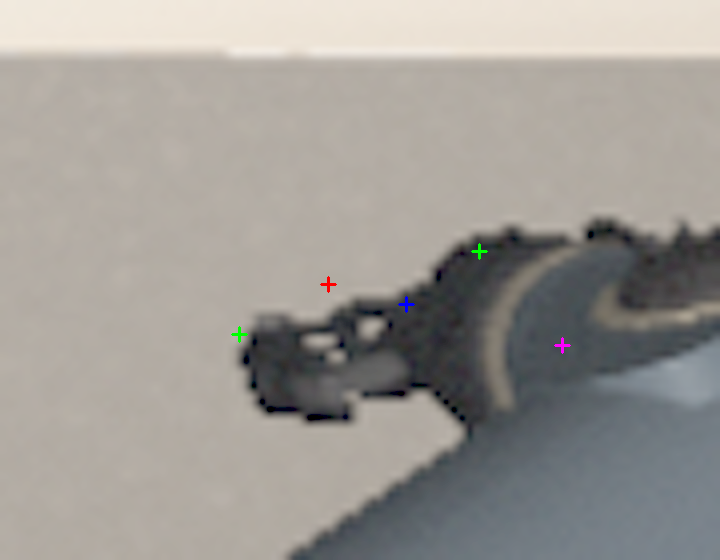

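The tip sits on the tool axis, but about 30 mm higher than the reported TCP (shadow-free gap to the tab, no force). The top view at the start rules out a lateral offset. I'll keep going down in small steps, watching the force.

```bash
python3 -m jog '[{"offset":[0,0.002,0.003],"turn":[0,0,0]},{"offset":[0,0.002,0],"turn":[0,0,0]},{"offset":[0,0.002,0],"turn":[0,0,0]},{"offset":[0,0.002,0],"turn":[0,0,0]},{"offset":[0,0.002,0],"turn":[0,0,0]},{"offset":[0,0.0015,0],"turn":[0,0,0]},{"offset":[0,0.0015,0],"turn":[0,0,0]},{"offset":[0,0.0015,0],"turn":[0,0,0]},{"offset":[0,0,0],"turn":[0,0,0]},{"offset":[0,0,0],"turn":[0,0,0]}]'
python3 - <<'E'
from h import *
from cell import read_camera,r
plan()
a=read_camera("scene")[:,:,::-1]
tcp=np.array(r.observe()["eef_pos"]); q=proj("scene",tcp)[0]; u,v=int(q[0])-45,int(q[1])-48
np.save("scene5.npy",a)
o=cv2.resize(a[v:v+70,u:u+80],None,fx=8,fy=8,interpolation=cv2.INTER_CUBIC)
o=(255*(o/255.)**.55).astype(np.uint8)
for P,c in((tcp,(0,0,255)),(tcp+[0,0,.03],(0,255,0))):
    k=((proj("scene",P)[0]-[u,v]+.5)*8).astype(int); cv2.drawMarker(o,tuple(int(i) for i in k),c,cv2.MARKER_CROSS,14,1)
cv2.imwrite("pics/s7.png",o)
E
```

```text
time_s: 5.3
eef_pos: [0.4945, 0.1338, 0.0326]
orientation: [-0.591, 0.388, -0.388, 0.591]
ft_force: [0.0, -0.0, 0.2]
width: -0.001
t 5.3 tcp [0.4945 0.1338 0.0326] reader frame [-0.0838 -0.0009  0.0326] F [ 0.  -0.   0.2] w -0.0
tool axes (cols)
 [[ 0.398  0.     0.917]
 [-0.917 -0.     0.398]
 [ 0.    -1.     0.   ]]
turn to goal deg (tool) [ -0. 180.  -0.]
turn to goal deg (tool) [-0. -0.  0.]
```

At TCP z = 33 mm, below the ledge height, there is still no force, so the real tip is higher than reported. I'll continue gently.

```bash
python3 -m jog '[{"offset":[0,0.0015,0],"turn":[0,0,0]},{"offset":[0,0.0015,0],"turn":[0,0,0]},{"offset":[0,0.0015,0],"turn":[0,0,0]},{"offset":[0,0.0015,0],"turn":[0,0,0]},{"offset":[0,0.001,0],"turn":[0,0,0]},{"offset":[0,0.001,0],"turn":[0,0,0]},{"offset":[0,0,0],"turn":[0,0,0]},{"offset":[0,0,0],"turn":[0,0,0]},{"offset":[0,0,0],"turn":[0,0,0]},{"offset":[0,0,0],"turn":[0,0,0]}]'
python3 - <<'E'
from h import *
from cell import read_camera,r
plan()
a=read_camera("scene")[:,:,::-1]
tcp=np.array(r.observe()["eef_pos"]); q=proj("scene",tcp)[0]; u,v=int(q[0])-45,int(q[1])-48
o=cv2.resize(a[v:v+70,u:u+80],None,fx=8,fy=8,interpolation=cv2.INTER_CUBIC)
o=(255*(o/255.)**.55).astype(np.uint8)
for P,c in((tcp,(0,0,255)),(tcp+[0,0,.03],(0,255,0))):
    k=((proj("scene",P)[0]-[u,v]+.5)*8).astype(int); cv2.drawMarker(o,tuple(int(i) for i in k),c,cv2.MARKER_CROSS,14,1)
cv2.imwrite("pics/s8.png",o)
E
```

```text
time_s: 6.6
eef_pos: [0.4945, 0.1337, 0.0246]
orientation: [-0.591, 0.388, -0.388, 0.591]
ft_force: [0.4, -0.2, 0.0]
width: -0.003
t 6.6 tcp [0.4945 0.1337 0.0246] reader frame [-0.0839 -0.0009  0.0246] F [ 0.4 -0.2  0. ] w -0.0
tool axes (cols)
 [[ 0.398  0.     0.917]
 [-0.917 -0.     0.398]
 [ 0.    -1.     0.   ]]
turn to goal deg (tool) [ -0. 180.  -0.]
turn to goal deg (tool) [-0. -0.  0.]
```

View pics/s8.png

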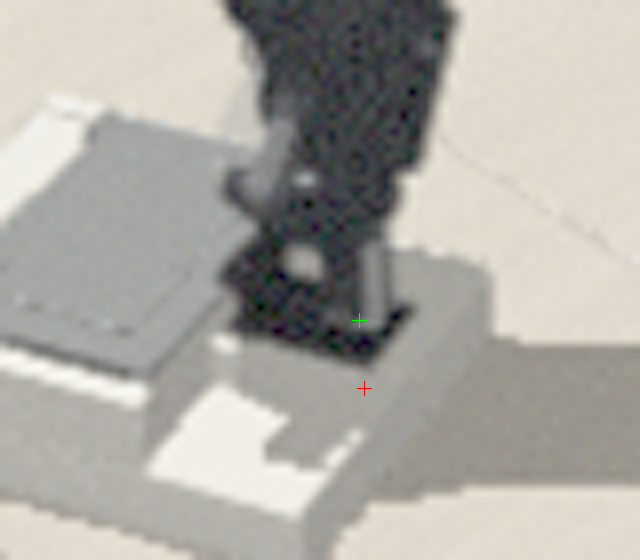

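The tip is now just over the tab at crop (365,328), with the tab still up and no force. I'll continue in 1 mm steps.

```bash
python3 -m jog '[{"offset":[0,0.001,0],"turn":[0,0,0]},{"offset":[0,0.001,0],"turn":[0,0,0]},{"offset":[0,0.001,0],"turn":[0,0,0]},{"offset":[0,0.001,0],"turn":[0,0,0]},{"offset":[0,0.001,0],"turn":[0,0,0]},{"offset":[0,0.001,0],"turn":[0,0,0]},{"offset":[0,0.001,0],"turn":[0,0,0]},{"offset":[0,0,0],"turn":[0,0,0]},{"offset":[0,0,0],"turn":[0,0,0]},{"offset":[0,0,0],"turn":[0,0,0]}]'
```

```text
time_s: 7.9
eef_pos: [0.4947, 0.1338, 0.0176]
orientation: [-0.591, 0.388, -0.388, 0.591]
ft_force: [-1.2, -0.7, 2.0]
width: -0.003
```

```bash
python3 -m jog '[{"offset":[0,0.001,0],"turn":[0,0,0]},{"offset":[0,0.001,0],"turn":[0,0,0]},{"offset":[0,0.001,0],"turn":[0,0,0]},{"offset":[0,0.001,0],"turn":[0,0,0]},{"offset":[0,0.001,0],"turn":[0,0,0]},{"offset":[0,0,0],"turn":[0,0,0]},{"offset":[0,0,0],"turn":[0,0,0]},{"offset":[0,0,0],"turn":[0,0,0]},{"offset":[0,0,0],"turn":[0,0,0]},{"offset":[0,0,0],"turn":[0,0,0]}]'
python3 - <<'E'
from h import *
from cell import read_camera,r
plan()
a=read_camera("scene")[:,:,::-1]; np.save("scene9.npy",a)
b=np.load("scene5.npy"); 
p=proj("scene",W(0,0,.056))[0]; u,v=int(p[0])-55,int(p[1])-55
o=cv2.resize(a[v:v+95,u:u+110],None,fx=6,fy=6,interpolation=cv2.INTER_CUBIC)
o=(255*(o/255.)**.6).astype(np.uint8); cv2.imwrite("pics/s9.png",o)
d=np.abs(a[v:v+95,u:u+50].astype(int)-b[v:v+95,u:u+50]).max(2); print("lid-area change",(d>40).sum())
E
```

```text
time_s: 9.15
eef_pos: [0.4941, 0.1336, 0.0125]
orientation: [0.592, -0.388, 0.388, -0.591]
ft_force: [-2.9, -1.0, 5.9]
width: -0.003
t 9.15 tcp [0.4941 0.1336 0.0125] reader frame [-0.0843 -0.0009  0.0125] F [-2.9 -1.   5.9] w -0.0
tool axes (cols)
 [[ 0.398 -0.001  0.917]
 [-0.917 -0.001  0.398]
 [ 0.    -1.    -0.001]]
turn to goal deg (tool) [-0.0e+00  1.8e+02  1.0e-01]
turn to goal deg (tool) [ 0. -0.  0.]
lid-area change 155
```

The force is 5.9 N, near the tab's stop, and pixels have changed in the lid area. I'll come off straight up and check the lid.

```bash
python3 -m jog '[{"offset":[0,-0.008,0],"turn":[0,0,0]},{"offset":[0,-0.012,0],"turn":[0,0,0]},{"offset":[0,-0.015,0],"turn":[0,0,0]},{"offset":[0,-0.015,0],"turn":[0,0,0]},{"offset":[0,-0.015,0],"turn":[0,0,0]},{"offset":[0,0,0],"turn":[0,0,0]},{"offset":[0,0,0],"turn":[0,0,0]},{"offset":[0,0,0],"turn":[0,0,0]},{"offset":[0,0,0],"turn":[0,0,0]},{"offset":[0,0,0],"turn":[0,0,0]}]'
python3 - <<'E'
from h import *
from cell import read_camera,r
plan()
a=read_camera("scene")[:,:,::-1]; np.save("scene10.npy",a)
p=proj("scene",W(0,0,.08))[0]; u,v=int(p[0])-60,int(p[1])-60
o=cv2.resize(a[v:v+100,u:u+130],None,fx=6,fy=6,interpolation=cv2.INTER_CUBIC)
o=(255*(o/255.)**.6).astype(np.uint8)
tcp=np.array(r.observe()["eef_pos"])
for P,c in((tcp,(0,0,255)),(tcp+[0,0,.034],(0,255,0)),(W(-.01,.065,.134),(255,0,0)),(W(-.01,-.065,.134),(255,0,0)),(W(.05,.065,.065),(255,0,0))):
    k=((proj("scene",P)[0]-[u,v]+.5)*6).astype(int); cv2.drawMarker(o,tuple(int(i) for i in k),c,cv2.MARKER_CROSS,14,1)
cv2.imwrite("pics/s10.png",o)
E
```

```text
time_s: 10.45
eef_pos: [0.4943, 0.1338, 0.0773]
orientation: [0.591, -0.388, 0.388, -0.591]
ft_force: [0.8, 0.3, -0.1]
width: -0.003
t 10.45 tcp [0.4943 0.1338 0.0773] reader frame [-0.084  -0.0008  0.0773] F [ 0.8  0.3 -0.1] w -0.0
tool axes (cols)
 [[ 0.398 -0.001  0.917]
 [-0.917 -0.     0.398]
 [-0.    -1.    -0.001]]
turn to goal deg (tool) [  0. 180.   0.]
turn to goal deg (tool) [ 0. -0. -0.]
```

View pics/s10.png

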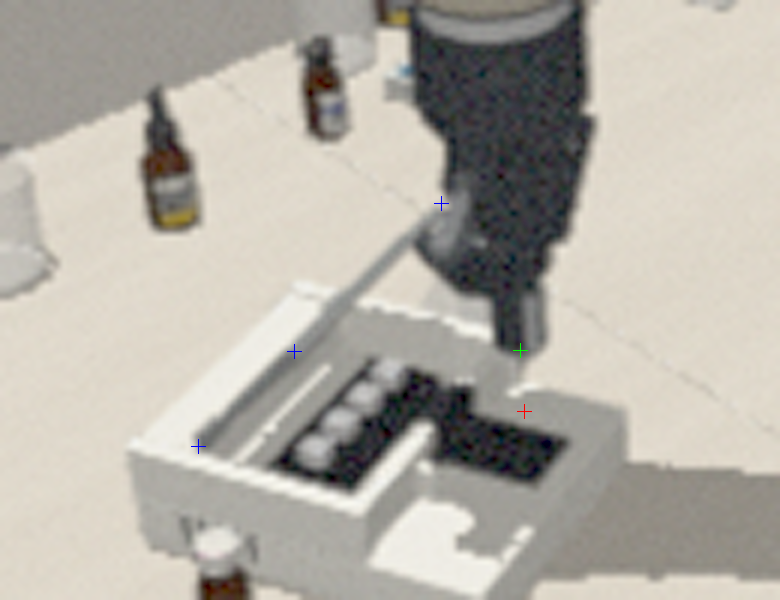

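The lid has popped to about 0.85 rad, with its edge close to the predicted crosses, and the tab hook sits at (455,400). The finger tip matches TCP + 34 mm. Next I'll push the lid back with the finger, at a true tip height of about 122 mm.

```bash
python3 -m jog '[{"offset":[0,-0.011,0],"turn":[0,0,0]},{"offset":[0,0,0.02],"turn":[0,0,0]},{"offset":[0,0,0.02],"turn":[0,0,0]},{"offset":[0,0,0.015],"turn":[0,0,0]},{"offset":[0,0,0.007],"turn":[0,0,0]},{"offset":[0,0,0.007],"turn":[0,0,0]},{"offset":[0,0,0.007],"turn":[0,0,0]},{"offset":[0,0,0.008],"turn":[0,0,0]},{"offset":[0,0,0.008],"turn":[0,0,0]},{"offset":[0,0,0.008],"turn":[0,0,0]}]'
python3 -c "
from h import *
plan()"
```

```text
time_s: 11.75
eef_pos: [0.5868, 0.1739, 0.0886]
orientation: [-0.591, 0.388, -0.388, 0.591]
ft_force: [-0.0, -0.7, 0.6]
width: -0.003
t 11.75 tcp [0.5868 0.1739 0.0886] reader frame [ 0.0168 -0.0009  0.0886] F [-0.  -0.7  0.6] w -0.0
tool axes (cols)
 [[ 0.398  0.     0.917]
 [-0.917  0.     0.398]
 [ 0.    -1.     0.   ]]
turn to goal deg (tool) [ -0. 180.  -0.]
turn to goal deg (tool) [-0. -0.  0.]
```

```bash
python3 -m jog '[{"offset":[0,0,0.005],"turn":[0,0,0]},{"offset":[0,0,0.005],"turn":[0,0,0]},{"offset":[0,0,0.004],"turn":[0,0,0]},{"offset":[0,0,0.004],"turn":[0,0,0]},{"offset":[0,0,0.003],"turn":[0,0,0]},{"offset":[0,0,0.003],"turn":[0,0,0]},{"offset":[0,0,0.002],"turn":[0,0,0]},{"offset":[0,0,0],"turn":[0,0,0]},{"offset":[0,0,0],"turn":[0,0,0]},{"offset":[0,0,0],"turn":[0,0,0]}]'
python3 - <<'E'
from h import *
from cell import read_camera,r
plan()
a=read_camera("scene")[:,:,::-1]; np.save("scene11.npy",a)
p=proj("scene",W(0,0,.08))[0]; u,v=int(p[0])-60,int(p[1])-65
o=cv2.resize(a[v:v+100,u:u+130],None,fx=6,fy=6,interpolation=cv2.INTER_CUBIC)
o=(255*(o/255.)**.6).astype(np.uint8)
for P,c in((W(.073,.065,.153),(255,0,0)),(W(.073,-.065,.153),(255,0,0)),(W(.05,.065,.065),(255,0,0)),(W(.05,.065,.1565),(0,255,0)),(W(-.1,.075,.034),(0,0,255)),(W(-.1,-.075,.034),(0,0,255)),(W(.085,.075,.062),(0,0,255))):
    k=((proj("scene",P)[0]-[u,v]+.5)*6).astype(int); cv2.drawMarker(o,tuple(int(i) for i in k),c,cv2.MARKER_CROSS,14,1)
cv2.imwrite("pics/s11.png",o)
E
```

```text
time_s: 13.0
eef_pos: [0.6099, 0.1839, 0.0886]
orientation: [0.591, -0.388, 0.388, -0.591]
ft_force: [-0.2, 0.2, -0.4]
width: -0.001
t 13.0 tcp [0.6099 0.1839 0.0886] reader frame [ 0.0421 -0.001   0.0886] F [-0.2  0.2 -0.4] w -0.0
tool axes (cols)
 [[ 0.398  0.     0.917]
 [-0.917 -0.     0.398]
 [ 0.    -1.    -0.   ]]
turn to goal deg (tool) [ -0. 180.   0.]
turn to goal deg (tool) [ 0. -0.  0.]
```

View pics/s11.png

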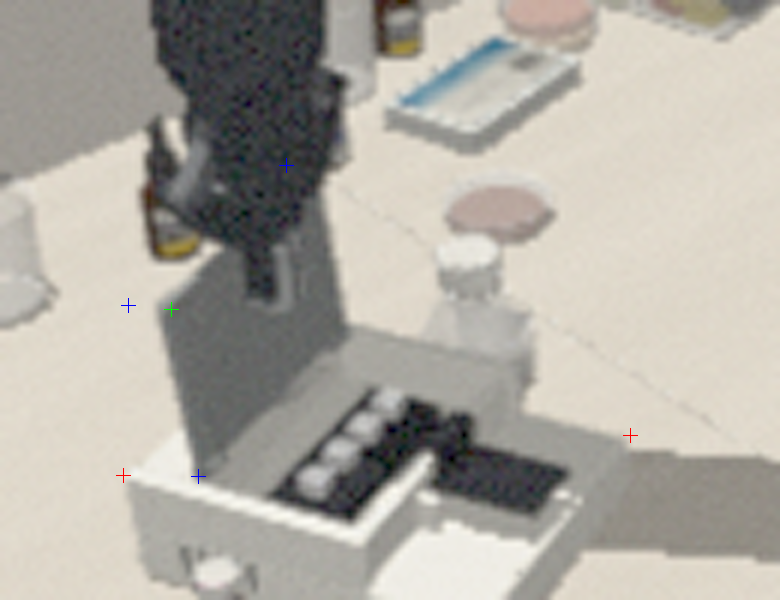

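The lid is at or just past upright: its near top corner is at (160,303), against predictions of (171,309) upright and (128,305) open. The reader's corners match their original prediction. I'll push a few millimetres more and track the corner numerically.

```bash
cat > lid.py <<'E'
from h import *
from cell import read_camera
a=read_camera("scene")[:,:,::-1]; b=np.load("scene10.npy"); np.save("last.npy",a)
p=proj("scene",W(0,0,.08))[0]; u,v=int(p[0])-60,int(p[1])-65
d=(np.abs(a.astype(int)-b).max(2)>45)[v+40:v+75,u+12:u+45]
for n in(45,50,55,60): 
    k=np.where(d[n-40])[0]; print("row",n,"first lid col",k.min()+12 if len(k) else None)
for th in(1.57,1.65,1.75,1.83):
    print(th,[(proj("scene",W(.05-rr*np.cos(th),.065,.065+rr*np.sin(th)))[0]-[u,v]).round(1).tolist() for rr in(.0915,.06)])
plan()
E
python3 -m jog '[{"offset":[0,0,0.002],"turn":[0,0,0]},{"offset":[0,0,0.002],"turn":[0,0,0]},{"offset":[0,0,0.001],"turn":[0,0,0]},{"offset":[0,0,0.001],"turn":[0,0,0]},{"offset":[0,0,0.001],"turn":[0,0,0]},{"offset":[0,0,0],"turn":[0,0,0]},{"offset":[0,0,0],"turn":[0,0,0]},{"offset":[0,0,0],"turn":[0,0,0]},{"offset":[0,0,0],"turn":[0,0,0]},{"offset":[0,0,0],"turn":[0,0,0]}]'
python3 lid.py
```

```text
time_s: 14.3
eef_pos: [0.6164, 0.1867, 0.0886]
orientation: [0.591, -0.388, 0.388, -0.591]
ft_force: [-0.3, 0.5, 0.5]
width: -0.002
row 45 first lid col 28
row 50 first lid col 23
row 55 first lid col 24
row 60 first lid col 25
1.57 [[28.1, 51.1], [29.7, 60.9]]
1.65 [[25.8, 50.6], [28.2, 60.6]]
1.75 [[23.0, 50.3], [26.4, 60.3]]
1.83 [[20.8, 50.2], [25.0, 60.3]]
t 14.35 tcp [0.6164 0.1867 0.0886] reader frame [ 0.0491 -0.001   0.0886] F [ 0.2 -0.5  0.3] w 0.0
tool axes (cols)
 [[ 0.398  0.     0.917]
 [-0.917 -0.     0.398]
 [ 0.    -1.     0.   ]]
turn to goal deg (tool) [ -0. 180.  -0.]
turn to goal deg (tool) [-0. -0.  0.]
```

The lid is now around 1.75–1.83 rad with negligible force. I'll back off and see whether it stays.

```bash
python3 -m jog '[{"offset":[0,0,-0.005],"turn":[0,0,0]},{"offset":[0,0,-0.01],"turn":[0,0,0]},{"offset":[0,0,-0.02],"turn":[0,0,0]},{"offset":[0,0,-0.03],"turn":[0,0,0]},{"offset":[0,0,-0.03],"turn":[0,0,0]},{"offset":[0,-0.02,-0.03],"turn":[0,0,0]},{"offset":[0,-0.04,-0.02],"turn":[0,0,0]},{"offset":[0,-0.05,0],"turn":[0,0,0]},{"offset":[0,0,0],"turn":[0,0,0]},{"offset":[0,0,0],"turn":[0,0,0]}]'
python3 lid.py
python3 - <<'E'
from h import *
a=np.load("last.npy"); b=cv2.imread("scene_raw.png")
o=a[120:275,140:370]; o=cv2.resize(o,None,fx=3.4,fy=3.4,interpolation=cv2.INTER_CUBIC)
for P,c in((W(.073,.065,.153),(255,0,0)),(W(.073,-.065,.153),(255,0,0)),(W(-.1,.075,.034),(0,0,255)),(W(-.1,-.075,.034),(0,0,255)),(W(.085,.075,.062),(0,0,255))):
    k=((proj("scene",P)[0]-[140,120]+.5)*3.4).astype(int); cv2.drawMarker(o,tuple(int(i) for i in k),c,cv2.MARKER_CROSS,10,1)
cv2.imwrite("pics/s12.png",o)
# reader shift: phase-correlate/template the ledge corner, bottle; small reader change
g=lambda im:cv2.cvtColor(im,cv2.COLOR_BGR2GRAY).astype(np.float32)
A,B=g(a.astype(np.uint8)),g(b)
for n,P,s in(("ledge corner",W(-.1,.075,.02),11),("rear corner",W(.085,.075,.03),9),("small reader",np.array([.56,-.12,.03]),26)):
    x,y=proj("scene",P)[0].astype(int); w=np.s_[y-s:y+s,x-s:x+s]; print(n,(x,y),cv2.phaseCorrelate(B[w],A[w],cv2.createHanningWindow((2*s,2*s),cv2.CV_32F)),"mean diff",np.abs(A[w]-B[w]).mean())
E
```

```text
time_s: 15.6
eef_pos: [0.4827, 0.1285, 0.1983]
orientation: [0.591, -0.388, 0.388, -0.591]
ft_force: [-0.1, -0.0, -0.6]
width: -0.001
row 45 first lid col 27
row 50 first lid col 21
row 55 first lid col 23
row 60 first lid col 25
1.57 [[28.1, 51.1], [29.7, 60.9]]
1.65 [[25.8, 50.6], [28.2, 60.6]]
1.75 [[23.0, 50.3], [26.4, 60.3]]
1.83 [[20.8, 50.2], [25.0, 60.3]]
t 15.65 tcp [0.4824 0.1284 0.1976] reader frame [-0.0971 -0.001   0.1976] F [-0.1 -0.3 -0.9] w -0.0
tool axes (cols)
 [[ 0.398 -0.002  0.917]
 [-0.917 -0.001  0.398]
 [ 0.    -1.    -0.002]]
turn to goal deg (tool) [ -0.  180.    0.2]
turn to goal deg (tool) [ 0.1 -0.   0. ]
ledge corner (np.int64(224), np.int64(259)) ((-0.011343417021304703, 0.28005518962458353), 0.9511842098500993) mean diff 14.966942
rear corner (np.int64(165), np.int64(239)) ((0.013395560304044096, 0.16469485348037516), 0.9235299825668335) mean diff 5.062078
small reader (np.int64(280), np.int64(194)) ((0.09232149380925492, -0.01852340933287877), 0.9878161715545445) mean diff 14.295858
```

View pics/s12.png

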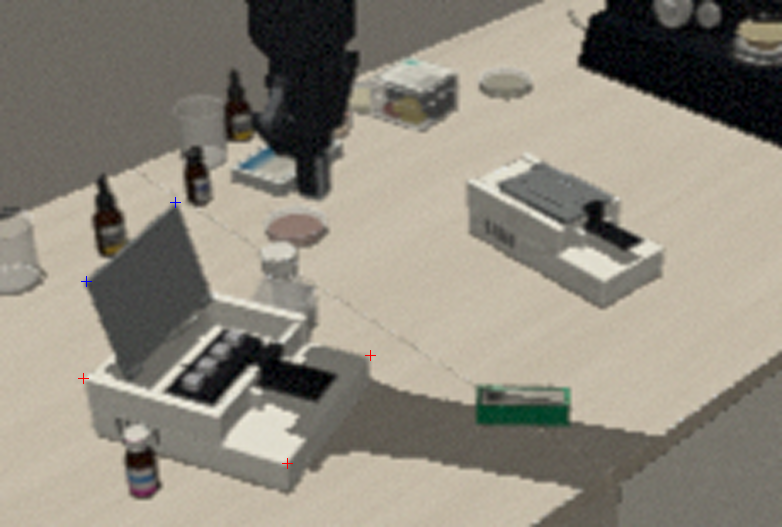

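The lid leans fully back with its corners at (88,281) and (178,205), on the 1.83 rad predictions. The wide reader moved less than 0.3 px, the narrow reader is shut and unmoved, and the robot is clear of everything.

```bash
python3 -c "
from cell import hand_in
print(hand_in())"
```

```text
the job is handed in; nothing more can be done
None
```

The wide reader's lid is fully open and leaning back on its stop. I pressed the release tab with the closed fingertips (5.9 N at the deepest reading) and came straight up. The lid had then popped to about 0.85 rad, and I pushed it past upright with the finger and backed away. I handed in after about 15.7 s of robot time.

**Last checks:**
- **Lid:** it matches the 1.83 rad prediction in the scene camera and stayed there after the finger left.
- **Wide reader:** its image moved less than 0.3 px from the start, which is well under 1 mm.
- **Narrow reader:** it is shut and its image moved about 0.1 px.
- **Bystanders:** the bottles, slides and petri dish look undisturbed in the last picture. I did not measure them, and the jar was outside that crop.
- **Forces:** every reading was 6 N or less. They were read only at the end of each move, so peaks in between were not recorded.

**What disagreed:** the real fingertip sat about 34 mm higher along the tool axis than the reported TCP. It showed in the images and in the missing contact force. I worked around it by going down in small steps while watching the force, and by adding the offset for the push.

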